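# Park and shut the caddy drawer

## Task

With the fingertips, first push the lazy Susan round, drawer still open, until the blue caddy's drawer points straight at the red dot on the table and rests there. Then push the drawer fully shut, leaving it facing the red dot. Lift nothing, leave the plunger cup standing on the caddy, and do not disturb the other things around.

Things in the scene. Friction and masses are not known exactly. Their poses are not given: they have to be found in the camera images.
- susan: White turning plate of the lazy Susan, 280 mm across, 12 thick; the blue caddy on it is fixed and turns with it about the vertical axis through this origin (plate underside, 14 mm above the table). The drawer faces and opens towards its -x; z up. Light bearing friction, about 0.1 N m: once no longer pushed it stops within a few degrees. No end stop in the range needed.
- caddy_top (a point): Point on the caddy's flat top, on the Susan's axis, 96 mm above the table. In the Susan's axes the caddy spans x -105 to 95 and y -75 to 75 mm; the top has a rim 8 mm high. Only at the rear (x over 45) is it taller: bins, and a white carrying arch up to 205 mm above the table.
- drawer (a joint): How far the caddy's drawer is open, m: 0 = fully shut (end stop), at most 0.08; starts 0.06 to 0.075. Friction about 2 N; it stays where it is left.
- drawer_front (a point): Centre of the drawer's flat white front face (black stripe). The drawer is a white tray full of round tablets: no handle, 126 mm wide, 34 to 84 mm above the table, flat sides, bare where they stick out of the caddy. Shut, the face is 110 mm from the Susan's axis; open, farther out by the joint value.
- red_dot: Red disc fixed flat on the table, 40 mm across, 3 thick, about 210 mm from the Susan's axis. Origin: centre of its underside.
- black_dot: Black disc, same size and distance, on the other side of the front. Not wanted now.
- plunger: Small hard black plunger cup, 52 mm across, 45 tall, standing loose on top of the caddy near the Susan's axis (underside 96 mm above the table) and turning along with it. Origin: centre of its underside.
- jar: Bystander: round glass jar with steel lid, 68 across, 85 tall (mm), loose, on the table. Origin: on its underside.
- refill: Bystander: white capped refill bottle, 60 across, 180 tall (mm), loose, on the table. Origin: on its underside.
- polish: Bystander: green can with a pale top, 56 across, 100 tall (mm), loose, on the table. Origin: on its underside.
- brush: Bystander: chrome cleaning brush lying flat, 200 long, 42 wide, 20 tall (mm), loose, on the table. Origin: on its underside, handle towards its -x.
- tumbler: Bystander: white cup, 68 across, 90 tall (mm), loose, on the table. Origin: on its underside.
- dish: Bystander: blue shallow bowl, 90 across, 30 tall (mm), loose, on the table. Origin: on its underside.
Not all that is in view belongs to the job. Of the things that look like the red_dot, take the one that is farthest from the robot's base at the start.

How it is judged:
On the way, in this order (a step that is already met when the one before it is completed fails the run):
1. the open drawer points at the red dot and rests there (y of red_dot in the frame of susan between -0.027 and 0.027 m and x of red_dot in the frame of susan below 0 m and value of joint drawer above 0.03 m and angular speed of susan below 0.1 rad/s), for 0.2 s.
2. the drawer is pushed shut (value of joint drawer below 0.004 m), for 0.2 s.
At the end, for the whole second after the job is handed in: The caddy's centre line through the drawer passes within 27 mm of the red dot's centre (about 7 degrees), the dot on the drawer side; the drawer is open less than 4 mm; the Susan is at rest; the plunger cup stands upright on the caddy; every bystander is within 20 mm of its start (y of red_dot in the frame of susan between -0.027 and 0.027 m and x of red_dot in the frame of susan below 0 m and value of joint drawer below 0.004 m and angular speed of susan below 0.05 rad/s and height (world z) of plunger between 0.088 and 0.106 m and angle between plunger's own z axis and vertical below 0.2 rad and distance of each of jar, refill, polish, brush, tumbler, dish from where it was at the start of the episode below 0.02 m); the robot touches nothing.
It fails at once if the plunger cup is lifted, tipped or knocked off the caddy (height (world z) of plunger above 0.115 m or height (world z) of plunger below 0.08 m or angle between plunger's own z axis and vertical above 0.5 rad).
It fails at once if a bystander is moved or lifted by more than 20 mm (distance of any of jar, refill, polish, brush, tumbler, dish from where it was at the start of the episode above 0.02 m).
It also fails if it takes over 51 s, if anything falls off the work surface, if the arm or the gripper's body presses on something with over 40 N, if the wrist force passes 120 N, or if a joint passes its speed limit or range.

## Robot

A 6-joint arm with a two-finger parallel gripper is mounted at the origin on the work surface. World frame = base frame: x ahead of the robot, y to its left, z up, the work surface at z = 0. Lengths are in m, angles in rad, forces in N, time in s.
With the tool pointing down it reaches from about 0.225 to 0.875 m from the base axis. Payload 3.4 kg.
Tool frame: the origin (TCP) lies at the very end of the fingers, on their centre line; the grasp point (between the pads) lies 19 mm behind it (manip.tcp_to_grasp is the distance from the TCP to the grasp point, in m); z points along the fingers, y is the line along which they close (so a half turn about z gives the same grasp; the last joint's range is limited). The gripper opens to 85 mm and grips with 20 to 120 N. Pads are 22 mm wide; open, the fingers measure 114 mm over their backs; the gripper's body (76 mm by 85 mm) begins 54 mm behind the grasp point. The pads swing forward as they close: fully open they stand 13 mm farther back than shut.
Start: joints at [0.99, 0.276, 1.505, -0, 1.361, -0.121], TCP at [0.255, 0.515, 0.231] pointing down, gripper open.
Joint ranges: [-2.89, 2.89], [-0.75, 2.08], [0.22, 2.7], [-1.18, 4.32], [0.11, 2.71], [-2.7, 2.7]. Speed limits (rad/s): [2.57, 2.57, 3.14, 3.14, 3.14, 3.14].

## Interface

Orientations are given as a unit quaternion [w, x, y, z].
In Python, from rig import status, get_image, job, manip gives the robot as it stands.
- The arm moves only by the tool apply_moves, never from a script. Its arguments are lists of equal length, an entry for each row: "xyz": the shift along the tool's x, y, z each as a share of 0.3 m, from -1 to 1, a list of three; "rot": the turn, a rotation vector about the tool's x, y, z each as a share of 60 degrees, from -1 to 1, a list of three; "hand": the opening, from -1 (shut) to 1 (fully open). A call has 1 to 8 rows; each row shifts and turns the commanded pose from where the row before left it, along the tool's axes as they then stand; what a row does not reach is not made up. A row lasts 1/8 s, in which the tool goes at most 62.5 mm and 10.7 degrees, less where a joint would pass 70% of its speed; a pose out of reach is approached as far as the arm can. A call with a number of a shift or a turn outside -1 to 1 is refused whole. A call with a gripper value outside its range is refused whole. The fingers move at their own pace and stop on an object; "force" is the grip in N (left out, the last holds). Time passes only in rows, so rows that do not move let the fingers close. It gives the time, the measured TCP pose, the force, the opening and the grip force at its end, in the units of the state.
- status.get_state(): the state, without advancing time (a new reading comes with each control period).
- get_image(name): name is "side" or "top"; returns a dict with "pixels" (480x640x3 uint8, red, green, blue), "fovy" (degrees; the focal length in pixels is half the picture's height over the tangent of half this angle, whatever the lens; pixels are square), "cx", "cy" (the principal point, pixels), "dist" ([k1, k2, p1, p2, k3] as OpenCV has them; the pictures are not rectified), "origin" and "orientation" of the camera in the world. Camera axes: x right, y down, z forward; pixel columns grow to the right and rows downward; lengths in m; the calibration is good to about 2 mm. A picture is of the moment at which its call begins. There is no depth.
- job.sign_off(): hands the job in; it is judged then, once.
The state is a dict: "clock": time; "qpos": joint angles; "qd": joint speeds; "effort": joint torques, N m; "position": TCP position; "ee_rot": TCP orientation; "contact_force": force on the tool from outside, world axes, zero at the start; "moment": the same for the moment, N m; "width": finger opening in m; "gripper_force": force on a finger pad.
Only numpy, scipy, OpenCV 4.12 (cv2) and the standard library are available. Lean on these libraries where they do the work, as an engineer would, in place of code of your own. Each camera call takes 0.05 s, during which the arm holds its last target. There are 200 camera calls.

## Working session

There is one attempt and no reset: what is moved stays moved. The work goes in short steps, Python scripts to look and compute and a tool call to move; the robot and the scene stay as the last step left them, time stands still between calls to the robot, and variables do not carry over. Pictures are saved under pics/ and viewed, at most 10 in all, crops included, and the job is handed in when it is done.

Besides the shell and the picture viewer there is one more tool, called after "Request:" in YAML: its name, and indented under it one key for each argument. apply_moves: Moves the arm, as the interface text tells. Its arguments: {"type":"object","properties":{"xyz":{"type":"array","items":{"type":"array","items":{"type":"number","minimum":-1,"maximum":1}}},"rot":{"type":"array","items":{"type":"array","items":{"type":"number","minimum":-1,"maximum":1}}},"hand":{"type":"array","items":{"type":"number"}},"force":{"type":"number"}},"required":["xyz","rot","hand"]}

```bash
mkdir -p pics; ls; cat > h.py <<'E'
import numpy as np, cv2
from rig import status, get_image, job, manip
from scipy.spatial.transform import Rotation as R
def cam(im):
    f=240/np.tan(np.radians(im["fovy"])/2)
    K=np.array([[f,0,im["cx"]],[0,f,im["cy"]],[0,0,1.]])
    w,x,y,z=im["orientation"]
    return K,np.array(im["dist"],float),R.from_quat([x,y,z,w]).as_matrix(),np.array(im["origin"])
def ray(im,uv,z):
    K,d,Rm,o=cam(im)
    p=cv2.undistortPoints(np.array(uv,float).reshape(-1,1,2),K,d).reshape(-1,2)
    v=np.c_[p,np.ones(len(p))]@Rm.T
    return o+v*((z-o[2])/v[:,2])[:,None]
def proj(im,P):
    K,d,Rm,o=cam(im)
    q=(np.array(P,float).reshape(-1,3)-o)@Rm
    return cv2.projectPoints(q,np.zeros(3),np.zeros(3),K,d)[0].reshape(-1,2)
def snap(name,fn):
    im=get_image(name); cv2.imwrite(fn,im["pixels"][:,:,::-1]); import pickle; pickle.dump(im,open(fn[:-3]+"pkl","wb")); return im
E
python3 - <<'E'
from h import *
for n in("top","side"):
    im=snap(n,f"pics/{n}0.png"); print(n,im["origin"],im["orientation"],im["fovy"],im["dist"])
print(status.get_state())
E
```

```text
pics
top [ 0.31942064 -0.00508176  1.41868447] [-0.0462307   0.71280819 -0.69858954  0.04171164] 43.008216593149946 [-0.06202585  0.          0.          0.          0.        ]
side [-0.059611   -0.65713676  0.97700589] [-0.35779361  0.86718438 -0.32259808  0.12611686] 55.0789612141369 [-0.06626675  0.          0.          0.          0.        ]
{'clock': 0.1, 'qpos': array([ 9.90010985e-01,  2.76515479e-01,  1.50598347e+00, -4.76097873e-06,
        1.36072854e+00, -1.20988593e-01]), 'qd': array([-2.24283120e-03, -9.36291979e-04, -2.05909838e-03,  6.95305084e-04,
        1.93694338e-05,  3.30677573e-04]), 'effort': array([ 1.25805586e-04, -4.17700803e+01, -2.46404386e+01, -3.10948062e-04,
        5.79209067e-03,  3.10125408e-06]), 'position': array([0.25490583, 0.51488552, 0.2305447 ]), 'ee_rot': array([-2.78785492e-04,  2.27878012e-01,  9.73689347e-01, -7.68410317e-04]), 'contact_force': array([-0.23604136,  0.17831627,  0.49136248]), 'moment': array([-0.03245623,  0.04247877, -0.03212774]), 'gripper_force': 0.0, 'width': 0.08541481004390045}
```

View pics/top0.png

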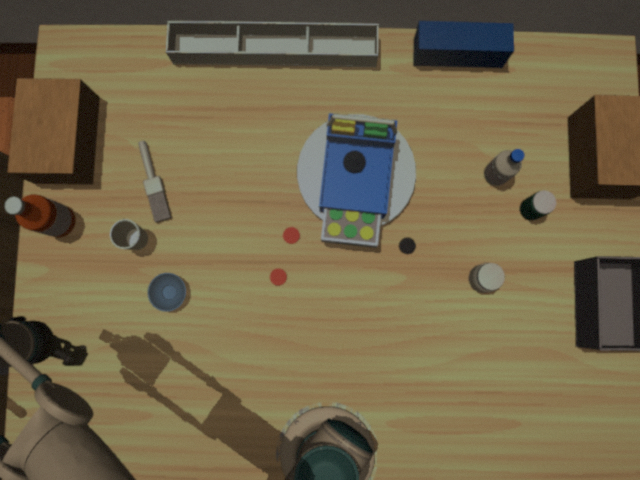

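View pics/side0.png

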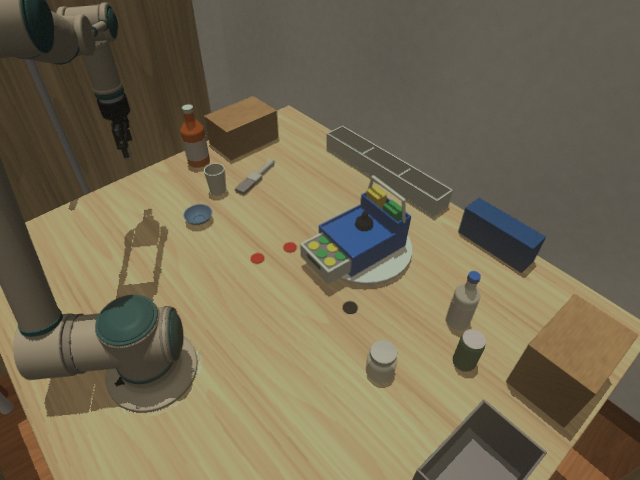

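Top view: red dots at (291,235) and (278,277), with the first farther from the base. The black dot is at (407,246), the caddy around (357,170) and the drawer front around (350,243). I'll enlarge this area.

```bash
python3 - <<'E'
import cv2,pickle
from h import *
for n,(x,y,w,h) in dict(top=(260,105,170,150),side=(230,160,200,170)).items():
    i=cv2.imread(f"pics/{n}0.png")[y:y+h,x:x+w]
    i=cv2.resize(i,None,fx=4 if n=="top" else 3.5,fy=4 if n=="top" else 3.5,interpolation=cv2.INTER_CUBIC); cv2.imwrite(f"pics/{n}0c.png",i)
for n in("top","side"):
    im=pickle.load(open(f"pics/{n}0.pkl","rb")); p=im["pixels"].astype(int)
    m=((p[...,0]>110)&(p[...,1]<70)&(p[...,2]<70)).astype(np.uint8)
    k,l,s,c=cv2.connectedComponentsWithStats(m)
    for j in range(1,k):
        if 40<s[j,4]<600: print(n,c[j].round(1),s[j,4],ray(im,[c[j]],.003).round(4))
im=pickle.load(open("pics/top0.pkl","rb"))
print(ray(im,[(407,246)],.003), ray(im,[(356.5,171)],.026))
E
```

```text
top [291. 235.] 179 [[0.4964 0.0944 0.003 ]]
top [278.  276.6] 180 [[0.3983 0.122  0.003 ]]
side [193.7 128.1] 115 [[0.6191 0.8532 0.003 ]]
side [289.6 247.1] 87 [[0.4959 0.0934 0.003 ]]
side [257.  258.1] 95 [[0.3978 0.1212 0.003 ]]
[[ 0.47576738 -0.17748425  0.003     ]] [[ 0.64714128 -0.05594918  0.026     ]]
```

View pics/top0c.png

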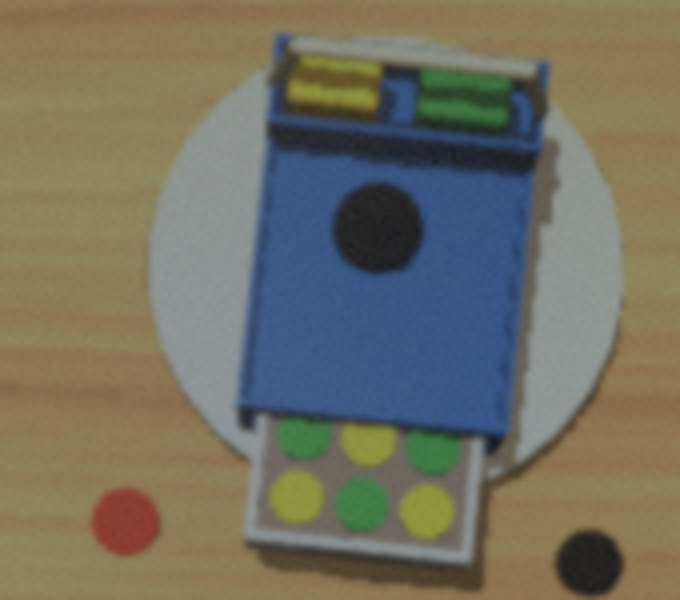

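```bash
python3 - <<'E'
import pickle
from h import *
im=pickle.load(open("pics/top0.pkl","rb"))
r=np.array([.4962,.0939]);b=np.array([.4758,-.1775])
m=(r+b)/2;d=b-r;L=np.linalg.norm(d);n=np.array([-d[1],d[0]])/L; h=np.sqrt(.21**2-L*L/4)
print("circ",m+n*h,m-n*h)
C=ray(im,[(356.5,168.5)],.026)[0,:2];print("plate",C)
c=lambda x,y:(260+x/4,105+y/4)
F=ray(im,[c(246,541),c(472,561)],.084)[:,:2]
print(F,np.linalg.norm(F[0]-F[1]),F.mean(0))
B=ray(im,[c(240,408),c(506,434)],.104)[:,:2];print("caddy front",B,np.linalg.norm(B[0]-B[1]))
P=ray(im,[c(378,228)],.141)[:,:2];print("plunger",P)
for C in (C,m+n*h):
  v=F.mean(0)-C;a=np.degrees(np.arctan2(v[1],v[0]));w=r-C
  e=F[0]-F[1]; print("edge normal",np.degrees(np.arctan2(e[0],-e[1])),"dir",a,np.linalg.norm(v),"want",np.degrees(np.arctan2(w[1],w[0])),np.linalg.norm(w))
for x,y,z,nm in[(505,168,.1,'refill'),(541,206,.1,'polish'),(489,278,.085,'jar'),(125,235,.09,'tumb'),(167,292,.03,'dish')]:
  print(nm,ray(im,[(x,y)],z)[0])
E
```

```text
circ [ 0.64549216 -0.05378836] [ 0.32650784 -0.02981164]
plate [ 0.65311919 -0.05586417]
[[ 0.47584758  0.0210936 ]
 [ 0.46722455 -0.10364712]] 0.12503841049891318 [ 0.47153607 -0.04127676]
caddy front [[ 0.54668615  0.02559451]
 [ 0.53516516 -0.12002994]] 0.14607948308115423
plunger [[ 0.63976936 -0.04717268]]
edge normal 176.0455691873811 dir 175.4070293055847 0.1821681167071527 want 136.3364852438917 0.2169168943331319
edge normal 176.0455691873811 dir 175.88615042706468 0.17440545556207582 want 135.30941520529936 0.21000000000000002
refill [ 0.64366509 -0.38339163  0.1       ]
polish [ 0.55965996 -0.4621164   0.1       ]
jar [ 0.39958854 -0.34824249  0.085     ]
tumb [0.47813452 0.45713702 0.09      ]
dish [0.35604803 0.37269486 0.03      ]
```

Request:
apply_moves:
  xyz:
    - [0,0,0]
    - [0,0,0]
    - [-0.179,-0.0914,0]
    - [-0.179,-0.0914,0]
    - [-0.179,-0.0914,0]
    - [-0.179,-0.0914,0]
    - [-0.179,-0.0914,0]
    - [-0.179,-0.0914,0]
  rot:
    - [0,0,0.147]
    - [0,0,0.147]
    - [0,0,0]
    - [0,0,0]
    - [0,0,0]
    - [0,0,0]
    - [0,0,0]
    - [0,0,0]
  hand: [-1,-1,-1,-1,-1,-1,-1,-1]

```text
clock: 1.1
position: [0.3729, 0.1714, 0.2312]
ee_rot: [0.0, 0.374, 0.927, 0.0]
contact_force: [1.4, 0.3, -0.4]
width: -0.0
gripper_force: 0.0
```

Request:
apply_moves:
  xyz:
    - [-0.179,-0.0914,0]
    - [-0.179,-0.0914,0]
    - [-0.179,-0.0914,0]
    - [-0.179,-0.0914,0]
    - [-0.179,-0.0914,0]
    - [-0.179,-0.0914,0]
    - [0,0,0]
    - [0,0,0]
  rot:
    - [0,0,0]
    - [0,0,0]
    - [0,0,0]
    - [0,0,0]
    - [0,0,0]
    - [0,0,0]
    - [0,0,0]
    - [0,0,0]
  hand: [-1,-1,-1,-1,-1,-1,-1,-1]

```text
clock: 2.1
position: [0.4897, -0.1686, 0.2306]
ee_rot: [-0.001, 0.375, 0.927, 0.0]
contact_force: [0.0, 0.6, -0.6]
width: 0.0001
gripper_force: 0.0
```

```bash
cat >> h.py <<'E'
def delta(target):
    s=status.get_state();w,x,y,z=s["ee_rot"];Rm=R.from_quat([x,y,z,w]).as_matrix()
    d=Rm.T@(np.array(target)-s["position"])
    print("t",s["clock"],"pos",s["position"].round(4),"F",s["contact_force"].round(2),"xhead",np.degrees(np.arctan2(Rm[1,0],Rm[0,0])).round(1),"tilt",Rm[2].round(3)); print("shares",(d/.3).round(4), "norm",np.linalg.norm(d).round(4))
E
python3 -c "
from h import *
delta([.488,-.165,.055]);print(status.get_state()['width'])"
```

```text
t 2.1 pos [ 0.4897 -0.1686  0.2306] F [ 0.01  0.62 -0.64] xhead 136.0 tilt [ 0.002 -0.    -1.   ]
shares [0.011  0.0047 0.5853] norm 0.1756
0.0001334295807056352
```

Request:
apply_moves:
  xyz:
    - [0,0,0.195]
    - [0,0,0.195]
    - [0,0,0.195]
    - [0.035,0.036,0]
    - [0.035,0.036,0]
    - [0.023,0.024,0]
    - [0,0,0]
    - [0,0,0]
  rot:
    - [0,0,0]
    - [0,0,0]
    - [0,0,0]
    - [0,0,0]
    - [0,0,0]
    - [0,0,0]
    - [0,0,0]
    - [0,0,0]
  hand: [-1,-1,-1,-1,-1,-1,-1,-1]

```text
clock: 3.1
position: [0.4911, -0.1291, 0.057]
ee_rot: [0.001, 0.374, 0.927, -0.0]
contact_force: [0.2, -0.4, -0.2]
width: 0.0
gripper_force: 0.0
```

Request:
apply_moves:
  xyz:
    - [0.0116,0.012,0]
    - [0.0116,0.012,0]
    - [0.0116,0.012,0]
    - [0.0116,0.012,0]
    - [0.0116,0.012,0]
    - [0.0116,0.012,0]
    - [0.0116,0.012,0]
    - [0,0,0]
  rot:
    - [0,0,0]
    - [0,0,0]
    - [0,0,0]
    - [0,0,0]
    - [0,0,0]
    - [0,0,0]
    - [0,0,0]
    - [0,0,0]
  hand: [-1,-1,-1,-1,-1,-1,-1,-1]

```text
clock: 4.1
position: [0.4906, -0.0933, 0.0559]
ee_rot: [0.0, 0.374, 0.927, 0.0]
contact_force: [-1.1, 0.3, -0.1]
width: 0.0001
gripper_force: 0.0
```

```bash
python3 -c "
from h import *
delta([.487,-.006,.055]);
im=snap('side','pics/side1.png')
i=im['pixels'][140:340,200:460,::-1]; cv2.imwrite('pics/side1c.png',cv2.resize(i,None,fx=3,fy=3,interpolation=cv2.INTER_CUBIC))
im=snap('top','pics/top1.png')
i=im['pixels'][105:255,260:430,::-1]; cv2.imwrite('pics/top1c.png',cv2.resize(i,None,fx=4,fy=4,interpolation=cv2.INTER_CUBIC))
"
```

```text
t 4.1 pos [ 0.4906 -0.0933  0.0559] F [-1.1   0.31 -0.07] xhead 136.0 tilt [-0.     0.001 -1.   ]
shares [0.2105 0.2011 0.003 ] norm 0.0873
```

View pics/top1c.png

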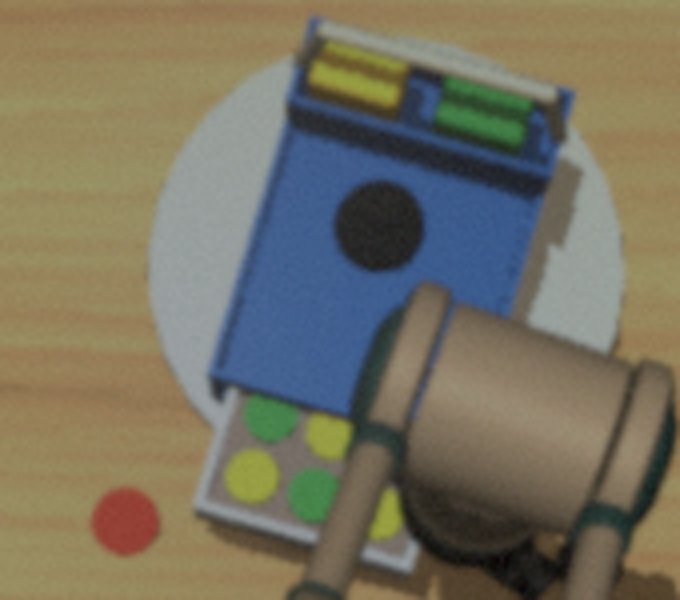

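View pics/side1c.png

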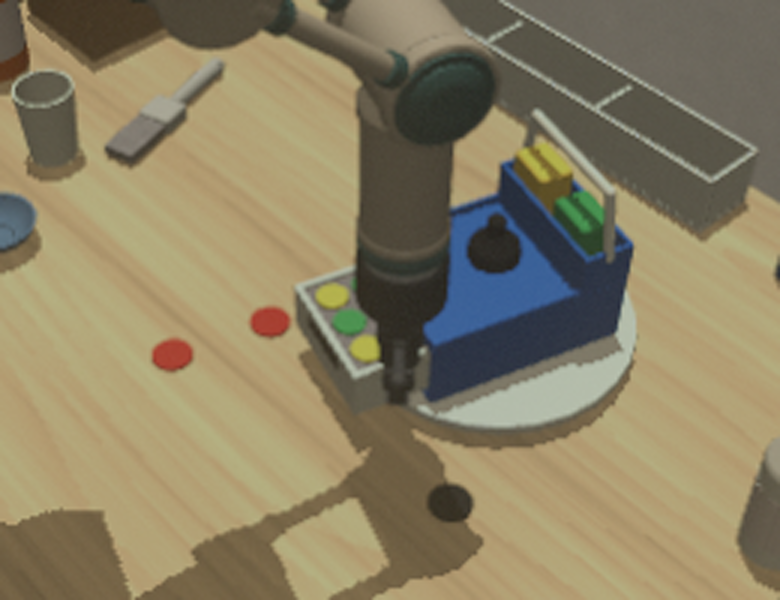

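The push works: the Susan has turned about 10.5° and about 30° remains. Neither the plunger nor the bystanders have been disturbed.

Request:
apply_moves:
  xyz:
    - [0.0139,0.0144,0]
    - [0.0139,0.0144,0]
    - [0.0139,0.0144,0]
    - [0.0139,0.0144,0]
    - [0.0139,0.0144,0]
    - [0.0139,0.0144,0]
    - [0.0139,0.0144,0]
    - [0.0139,0.0144,0]
  rot:
    - [0,0,0]
    - [0,0,0]
    - [0,0,0]
    - [0,0,0]
    - [0,0,0]
    - [0,0,0]
    - [0,0,0]
    - [0,0,0]
  hand: [-1,-1,-1,-1,-1,-1,-1,-1]

```text
clock: 5.2
position: [0.4908, -0.0455, 0.0559]
ee_rot: [0.001, 0.375, 0.927, 0.0]
contact_force: [0.3, -0.6, 0.1]
width: -0.0005
gripper_force: 0.3
```

Request:
apply_moves:
  xyz:
    - [0.0116,0.012,0]
    - [0.0116,0.012,0]
    - [0.0116,0.012,0]
    - [0.0116,0.012,0]
    - [0.005,0.005,0]
    - [0.0025,0.0025,0]
    - [0,0,0]
    - [0,0,0]
  rot:
    - [0,0,0]
    - [0,0,0]
    - [0,0,0]
    - [0,0,0]
    - [0,0,0]
    - [0,0,0]
    - [0,0,0]
    - [0,0,0]
  hand: [-1,-1,-1,-1,-1,-1,-1,-1]

```text
clock: 6.2
position: [0.4902, -0.0225, 0.0558]
ee_rot: [-0.0, 0.375, 0.927, 0.0]
contact_force: [-0.4, -0.5, -0.3]
width: -0.0002
gripper_force: 0.0
```

```bash
python3 -c "
from h import *
delta([.487,-.006,.055]);
im=snap('side','pics/side2.png')
im=snap('top','pics/top2.png')
i=im['pixels'][105:255,260:430,::-1]; cv2.imwrite('pics/top2c.png',cv2.resize(i,None,fx=4,fy=4,interpolation=cv2.INTER_CUBIC))
"
```

```text
t 6.2 pos [ 0.4902 -0.0225  0.0558] F [-0.36 -0.55 -0.28] xhead 136.0 tilt [ 0.  0. -1.]
shares [0.0459 0.0323 0.0026] norm 0.0169
```

View pics/top2c.png

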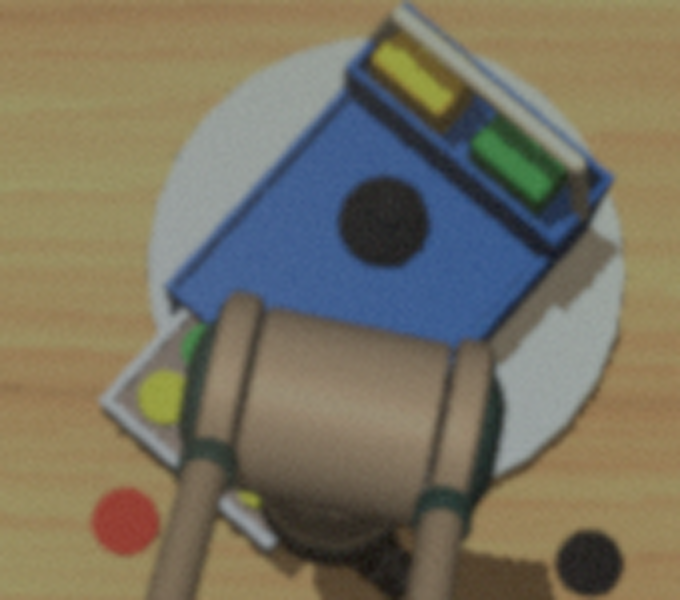

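```bash
python3 - <<'E'
import pickle
from h import *
im=pickle.load(open("pics/top2.pkl","rb"))
c=lambda x,y:(260+x/4,105+y/4)
F=ray(im,[c(102,402),c(272,547)],.084)[:,:2]
e=F[0]-F[1];print(F,np.linalg.norm(e))
a=np.degrees(np.arctan2(e[0],-e[1]));print("normal",a)
A=ray(im,[c(395,10),c(583,165)],.205)[:,:2];e=A[0]-A[1];print("arch",np.degrees(np.arctan2(e[0],-e[1])))
S=ray(im,[c(168,290),c(350,90)],.104)[:,:2];e=S[0]-S[1];print("side",np.degrees(np.arctan2(e[1],e[0])))
r=np.array([.4962,.0939])
for C in([.6531,-.0559],[.6455,-.0538]):
  C=np.array(C);v=F.mean(0)-C;print(np.degrees(np.arctan2(v[1],v[0])),np.linalg.norm(v),"want",np.degrees(np.arctan2(*(r-C)[::-1])))
E
```

```text
[[0.55204253 0.10285781]
 [0.4728023  0.00668651]] 0.12461113216241669
normal 140.5132251297973
arch 140.41533606820994
side 139.64113359354755
141.80759158477989 0.1789930425488086 want 136.32614081823417
140.79050321782347 0.17174852827442022 want 135.30866114609404
```

Request:
apply_moves:
  xyz:
    - [0,0.006,0]
    - [0,0.008,0]
    - [0,0.008,0]
    - [0,0.006,0]
    - [0,0.003,0]
    - [0,0,0]
    - [0,0,0]
    - [0,0,0]
  rot:
    - [0,0,0]
    - [0,0,0]
    - [0,0,0]
    - [0,0,0]
    - [0,0,0]
    - [0,0,0]
    - [0,0,0]
    - [0,0,0]
  hand: [-1,-1,-1,-1,-1,-1,-1,-1]

```text
clock: 7.3
position: [0.497, -0.0159, 0.0559]
ee_rot: [0.0, 0.375, 0.927, 0.0]
contact_force: [-0.0, 0.6, 0.2]
width: -0.0001
gripper_force: 0.1
```

Request:
apply_moves:
  xyz:
    - [0,-0.05,0]
    - [0,-0.1,0]
    - [0,0,0]
    - [0,0,-0.1]
    - [0,0,-0.1]
    - [0,0,0]
    - [0,0,0]
    - [0,0,0]
  rot:
    - [0,0,0]
    - [0,0,0]
    - [0,0,0]
    - [0,0,0]
    - [0,0,0]
    - [0,0,0]
    - [0,0,0]
    - [0,0,0]
  hand: [-1,-1,-1,-1,-1,-1,-1,-1]

```text
clock: 8.3
position: [0.4646, -0.048, 0.1147]
ee_rot: [-0.001, 0.375, 0.927, -0.0]
contact_force: [0.6, -1.0, -0.1]
width: 0.0001
gripper_force: 0.0
```

```bash
python3 -c "
from h import *
delta([.487,-.006,.055]);
im=snap('top','pics/top3.png')
i=im['pixels'][105:255,260:430,::-1]; cv2.imwrite('pics/top3c.png',cv2.resize(i,None,fx=4,fy=4,interpolation=cv2.INTER_CUBIC))
"
```

```text
t 8.3 pos [ 0.4646 -0.048   0.1147] F [ 0.61 -1.05 -0.15] xhead 136.0 tilt [ 0.002 -0.001 -1.   ]
shares [0.0429 0.1528 0.199 ] norm 0.0764
```

View pics/top3c.png

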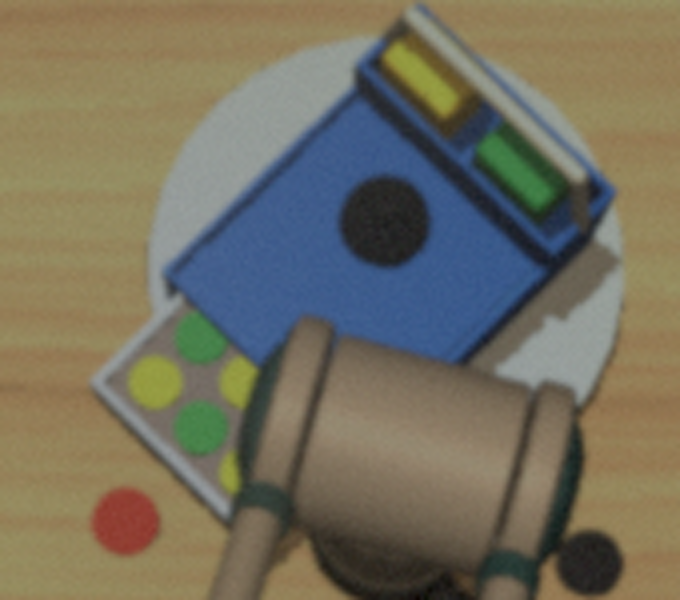

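The drawer now points at about 135.5°, against a wanted 135.3–136.3°. Next I move the tip in front of the drawer face.

Request:
apply_moves:
  xyz:
    - [0.15,0,0]
    - [0.15,0,0]
    - [0,0.136,0]
    - [0,0.136,0]
    - [0,0.136,0]
    - [0,0,0.09]
    - [0,0,0.1]
    - [0,0,0]
  rot:
    - [0,0,0]
    - [0,0,0]
    - [0,0,0]
    - [0,0,0]
    - [0,0,0]
    - [0,0,0]
    - [0,0,0]
    - [0,0,0]
  hand: [-1,-1,-1,-1,-1,-1,-1,-1]

```text
clock: 9.35
position: [0.4832, 0.1023, 0.0563]
ee_rot: [-0.003, 0.374, 0.927, -0.001]
contact_force: [-1.3, -0.1, -0.6]
width: -0.0001
gripper_force: 0.0
```

```bash
python3 -c "
from h import *
C=np.array([.6465,-.055]);a=np.radians(135.6);t=C+.125*np.array([np.cos(a),np.sin(a)]);delta([*t,.057])
im=snap('side','pics/side4.png')
i=im['pixels'][140:340,200:460,::-1]; cv2.imwrite('pics/side4c.png',cv2.resize(i,None,fx=3,fy=3,interpolation=cv2.INTER_CUBIC))
"
```

```text
t 9.35 pos [0.4832 0.1023 0.0563] F [-1.31 -0.06 -0.6 ] xhead 136.0 tilt [ 0.005 -0.005 -1.   ]
shares [-0.3392  0.0038 -0.0038] norm 0.1018
```

View pics/side4c.png

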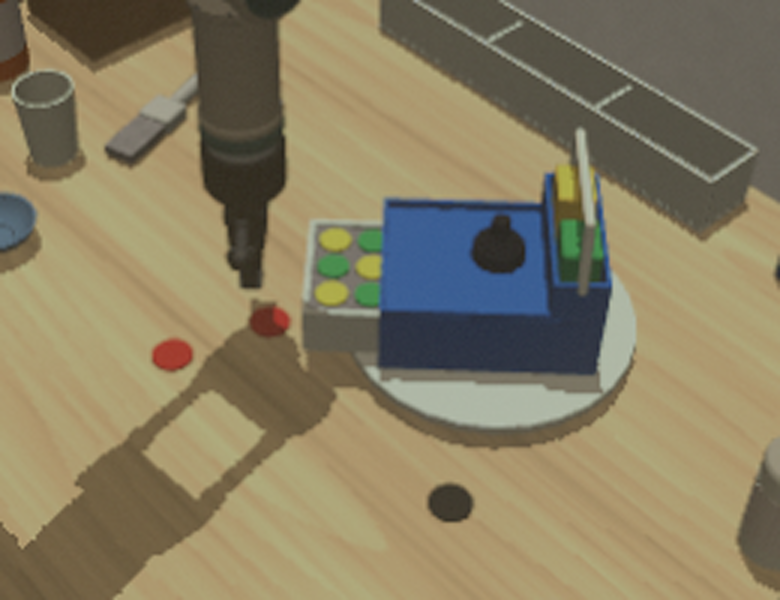

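The tip stands in front of the drawer face, over the red dot at crop (268,320), and the drawer is aligned. I push it shut.

Request:
apply_moves:
  xyz:
    - [-0.08,0.004,0]
    - [-0.025,0,0]
    - [-0.025,0,0]
    - [-0.025,0,0]
    - [-0.025,0,0]
    - [-0.025,0,0]
    - [-0.025,0,0]
    - [-0.025,0,0]
  rot:
    - [0,0,0]
    - [0,0,0]
    - [0,0,0]
    - [0,0,0]
    - [0,0,0]
    - [0,0,0]
    - [0,0,0]
    - [0,0,0]
  hand: [-1,-1,-1,-1,-1,-1,-1,-1]

```text
clock: 10.4
position: [0.5417, 0.0498, 0.0588]
ee_rot: [-0.0, 0.374, 0.927, -0.0]
contact_force: [-0.8, 1.6, 1.9]
width: 0.0002
gripper_force: 1.1
```

Request:
apply_moves:
  xyz:
    - [-0.02,0,0]
    - [-0.015,0,0]
    - [-0.01,0,0]
    - [-0.01,0,0]
    - [0,0,0]
  rot:
    - [0,0,0]
    - [0,0,0]
    - [0,0,0]
    - [0,0,0]
    - [0,0,0]
  hand: [-1,-1,-1,-1,-1]

```text
clock: 11.02
position: [0.5537, 0.0382, 0.0587]
ee_rot: [0.0, 0.374, 0.927, -0.0]
contact_force: [0.2, 0.4, 0.4]
width: 0.0
gripper_force: 0.2
```

```bash
python3 -c "
from h import *
C=np.array([.6465,-.055]);a=np.radians(135.6);t=C+.125*np.array([np.cos(a),np.sin(a)]);delta([*t,.057])
"
```

```text
t 11.025 pos [0.5537 0.0382 0.0587] F [0.25 0.42 0.43] xhead 136.0 tilt [-0.001  0.    -1.   ]
shares [-0.0217 -0.0059  0.0058] norm 0.007
```

Request:
apply_moves:
  xyz:
    - [-0.008,0,0]
    - [-0.008,0,0]
    - [-0.006,0,0]
    - [0,0,0]
  rot:
    - [0,0,0]
    - [0,0,0]
    - [0,0,0]
    - [0,0,0]
  hand: [-1,-1,-1,-1]

```text
clock: 11.52
position: [0.5583, 0.0338, 0.0587]
ee_rot: [0.0, 0.374, 0.927, -0.0]
contact_force: [0.8, 0.8, -0.3]
width: -0.0001
gripper_force: 0.5
```

Request:
apply_moves:
  xyz:
    - [-0.006,0,0]
    - [-0.004,0,0]
    - [0,0,0]
  rot:
    - [0,0,0]
    - [0,0,0]
    - [0,0,0]
  hand: [-1,-1,-1]

```text
clock: 11.9
position: [0.5604, 0.0318, 0.0588]
ee_rot: [0.0, 0.374, 0.927, 0.0]
contact_force: [-0.8, 0.6, -0.1]
width: 0.0005
gripper_force: 0.7
```

Request:
apply_moves:
  xyz:
    - [-0.005,0,0]
    - [-0.004,0,0]
    - [0,0,0]
  rot:
    - [0,0,0]
    - [0,0,0]
    - [0,0,0]
  hand: [-1,-1,-1]

```text
clock: 12.28
position: [0.5617, 0.0306, 0.0588]
ee_rot: [-0.001, 0.375, 0.927, 0.0]
contact_force: [-2.6, 4.7, 2.2]
width: 0.0002
gripper_force: 2.4
```

```bash
python3 -c "
from h import *
C=np.array([.6465,-.055]);a=np.radians(135.6);t=C+.120*np.array([np.cos(a),np.sin(a)]);delta([*t,.057])
im=snap('side','pics/side5.png')
i=im['pixels'][180:310,280:440,::-1]; cv2.imwrite('pics/side5c.png',cv2.resize(i,None,fx=4.5,fy=4.5,interpolation=cv2.INTER_CUBIC))
"
```

```text
t 12.275 pos [0.5617 0.0306 0.0588] F [-2.62  4.74  2.15] xhead 136.0 tilt [ 0.002 -0.    -1.   ]
shares [-0.0016 -0.0059  0.0059] norm 0.0025
```

View pics/side5c.png

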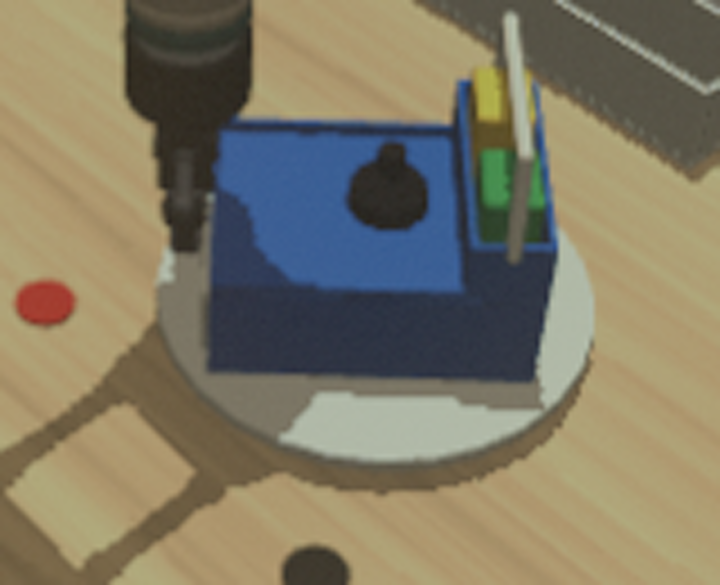

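The force rose to 5 N, so the drawer is at its end stop. The caddy's direction has hardly changed. I give a small extra push, back off and check.

Request:
apply_moves:
  xyz:
    - [-0.003,0,0]
    - [0,0,0]
    - [0.02,0,0]
    - [0.15,0,0]
    - [0.15,0,0]
    - [0,0,-0.18]
    - [0.15,0.1,0]
    - [0,0,0]
  rot:
    - [0,0,0]
    - [0,0,0]
    - [0,0,0]
    - [0,0,0]
    - [0,0,0]
    - [0,0,0]
    - [0,0,0]
    - [0,0,0]
  hand: [-1,-1,-1,-1,-1,-1,-1,-1]

```text
clock: 13.32
position: [0.4827, 0.1509, 0.1138]
ee_rot: [0.002, 0.373, 0.928, 0.001]
contact_force: [0.1, -0.3, -0.4]
width: 0.0002
gripper_force: 0.0
```

Request:
apply_moves:
  xyz:
    - [0.15,0,0]
    - [0.15,0,0]
    - [0,0,0]
    - [0,0,0]
  rot:
    - [0,0,0]
    - [0,0,0]
    - [0,0,0]
    - [0,0,0]
  hand: [-1,-1,-1,-1]

```text
clock: 13.82
position: [0.4187, 0.2108, 0.1129]
ee_rot: [0.001, 0.374, 0.927, 0.0]
contact_force: [0.4, 0.2, -0.1]
width: -0.0001
gripper_force: 0.0
```

```bash
python3 -c "
from h import *
im=snap('top','pics/top6.png')
i=im['pixels'][105:255,260:430,::-1]; cv2.imwrite('pics/top6c.png',cv2.resize(i,None,fx=4,fy=4,interpolation=cv2.INTER_CUBIC))
"
```

```text
(no output)
```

View pics/top6c.png

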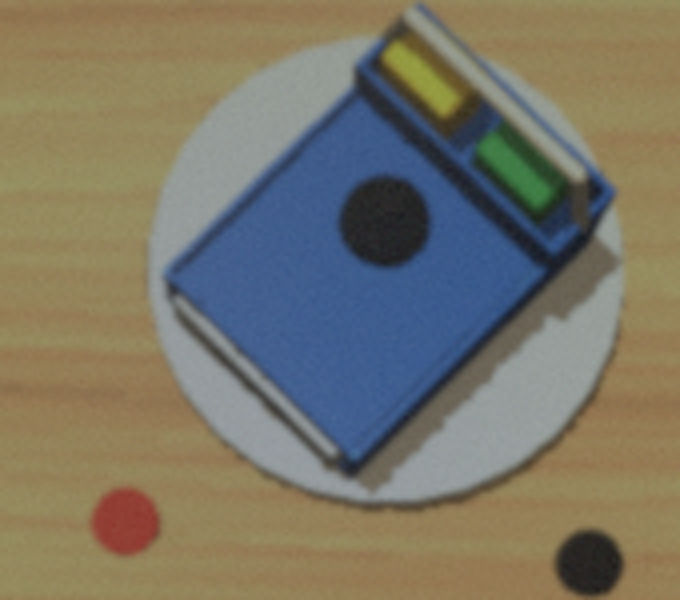

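```bash
python3 - <<'E'
import pickle
from h import *
im=pickle.load(open("pics/top6.pkl","rb"))
c=lambda x,y:(260+x/4,105+y/4)
F=ray(im,[c(173,304),c(333,463)],.084)[:,:2]
B=ray(im,[c(168,275),c(348,462)],.104)[:,:2]
r=np.array([.4962,.0939])
C=np.array([.6465,-.055])
print("want",np.degrees(np.arctan2(*(r-C)[::-1])))
for P in(F,B):
  e=P[0]-P[1];a=np.arctan2(e[0],-e[1]);u=np.array([np.cos(a),np.sin(a)]);print(np.degrees(a),np.linalg.norm(e),(P.mean(0)-C)@u, "dot lateral",(r-P.mean(0))@[-u[1],u[0]])
s=status.get_state();print(s["clock"],abs(s["qd"]).max())
E
```

```text
want 135.26809326842607
135.92028710601357 0.12658609950979718 0.11076467558968411 dot lateral -0.006173511476302729
134.6173993371433 0.14369644856793168 0.10523311809377352 dot lateral -0.0024605341603543417
13.875 0.008982634194829678
```

The drawer face sits about 111 mm from the axis, which is shut, and the dot is within about 6 mm of the centre line. I hand in the job.

```bash
python3 -c "
from rig import job
print(job.sign_off())"
```

```text
the job is handed in; nothing more can be done
None
```

The job is handed in: the open drawer was turned to face the red dot and then pushed fully shut. The last picture shows it about 6 mm or less off the dot's centre, with the plunger cup still standing. I saw no bystander move, but I made no final check of them, and the sign-off returned no verdict.

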